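Add a slotted check weight to the balance's weight carrier

TASK

For the balance check, take the larger slotted weight from the bench and slide it sideways onto the flat stem of the carrier on the balance, above the ring weight already there, pushing on until you feel the stem press lightly against the inner end of its slot. Then turn it about a quarter turn on the stem, so that its slot is locked crosswise and points away from the slot of the weight below, and leave it lying flat on that weight. Be gentle with the balance, do not let the lower weight turn along, and leave everything else where it is.

Things in the scene. Friction and masses are not known exactly. Their poses are not given: they have to be found in the camera images.
- weight: The larger slotted weight lying on the bench: plain brass disc, diameter 60 mm, 14 mm thick, 0.26 kg. Origin: centre of its underside. Keyhole cut right through: round centre hole, diameter 16 to 17 mm, and a 9 mm wide slot from it to the rim along +x. Grip it across the rim at right angles to the slot, so that the fingers pass both sides of the stem.
- weight_mouth (a point): Middle of the slot's mouth on the rim of the larger weight: 30 mm along +x from its axis, at half its thickness (7 mm up). The last 7 mm of the slot flare to 15 mm here. When the stem meets the inner end of the keyhole, the weight's axis is 2 mm past the stem's; in the round hole the weight turns freely.
- balance: White laboratory balance, 250 x 180 mm, fixed; square steel pan, top at 66 mm; dark display on its -x side. Origin: on the bench under the pan centre. On the pan stands the stiff weight carrier: round base, diameter 56 mm, top at 76 mm; flat stem, 12 mm along the balance's x and 6 mm along its y; round cap on top, diameter 20 mm, from 113 to 121 mm height.
- pan_centre (a point): Above the pan centre, 88 mm up: height of the lower weight's top, where the larger weight comes to rest (25 mm gap to the cap). The stem stands up to 9 mm from this point along the balance's x and up to 1.2 mm along its y, set by hand and not reported: feel for it. Weights go on only along the balance's x, from -x with the slot to +x or from +x with the slot to -x.
- lower_weight: The weight already on the carrier: loose slotted brass ring, outer diameter 54 mm, hole 34 mm, 12 mm thick, 0.12 kg, with a 9 mm wide slot through the rim along its +x axis; it lies centred on the pan, not on the stem. Origin: centre of its underside. Its slot points up to about 115 degrees either way from the balance's +x axis.
- lower_mouth (a point): Middle of the slot's mouth on the rim of the lower weight: 27 mm along +x from its centre, 6 mm up.
- small_weight: Bystander: a smaller slotted brass weight lying on the bench, 40 mm in diameter, 10 mm thick. Origin: centre of its underside.
- beaker: Bystander: glass beaker, 80 mm in diameter, 110 mm high. Origin: centre of its underside.
- jar: Bystander: white jar with a blue lid, 64 mm in diameter, 85 mm high. Origin: centre of its underside.
Things that resemble listed ones, but are neither listed nor needed, are in the scene too. Leave any orange or white look-alike of the weight alone. Leave any white look-alike of the lower_weight alone.

How it is judged:
On the way, in this order (a step that is already met when the one before it is completed fails the run):
1. the larger weight is on the stem under the cap, its slot along the flat (within 9 degrees), and the stem bears on the inner end of the slot with at least 2 N (horizontal distance between weight and pan_centre below 0.013 m and z of weight in the frame of pan_centre between -0.003 and 0.013 m and angle between the x axis of weight and the x axis of balance, either way round below 0.16 rad and contact force between weight and balance above 2 N), for 0.2 s.
2. it has been turned on the stem until its slot is crosswise (more than 55 degrees from the flat) (horizontal distance between weight and pan_centre below 0.013 m and angle between the x axis of weight and the x axis of balance, either way round above 0.96 rad), for 0.1 s.
At the end, for the whole second after the job is handed in: The larger weight lies flat, released, on the lower one (height within 2 mm), axis within 13 mm of the pan centre, slot over 55 degrees off the stem's flat, to the other side (+y or -y) than the lower slot (either if that is within 8 mm of the middle); the lower weight within 6 mm of the pan centre (all of step 2 and z of weight in the frame of pan_centre between -0.002 and 0.002 m and angle between weight's own z axis and vertical below 0.06 rad and ((y of lower_mouth in the frame of balance above -0.008 m and y of weight_mouth in the frame of balance below 0 m) or (y of lower_mouth in the frame of balance below 0.008 m and y of weight_mouth in the frame of balance above 0 m)) and horizontal distance between lower_weight and pan_centre below 0.006 m and linear speed of weight below 0.02 m/s and contact force between the fingers and weight below 0.1 N); the robot touches nothing.
It fails at once if the balance or its carrier is loaded with more than 20 N (by the robot or through a weight) (contact force between anything else and balance above 20 N).
It fails at once if the lower weight is turned along (its slot's mouth moves more than 12 mm) (distance of lower_mouth from where it was at the start of the episode above 0.012 m).
It fails at once if a bystander is moved more than 20 mm (distance of any of small_weight, beaker, jar from where it was at the start of the episode above 0.02 m).
It also fails if it takes over 72 s, if anything falls off the work surface, if the arm or the gripper's body presses on something with over 40 N, if the wrist force passes 120 N, or if a joint passes its speed limit or range.

ROBOT

A 6-joint arm with a two-finger parallel gripper is mounted at the origin on the work surface. World frame = base frame: x ahead of the robot, y to its left, z up, the work surface at z = 0. Lengths are in m, angles in rad, forces in N, time in s.
With the tool pointing down it reaches from about 0.2 to 0.875 m from the base axis. Payload 3.4 kg.
Tool frame: the origin (TCP) lies at the very end of the fingers, on their centre line; the grasp point (between the pads) lies 19 mm behind it; z points along the fingers, y is the line along which they close (so a half turn about z gives the same grasp; the last joint's range is limited). The gripper opens to 94 mm and grips with 3 to 60 N. Pads are 16 mm wide; open, the fingers measure 119 mm over their backs; the gripper's body (75 mm by 177 mm) begins 78 mm behind the grasp point.
Start: joints at [1.108, 0.276, 1.505, -0, 1.361, -0.121], TCP at [0.193, 0.542, 0.174] pointing down, gripper open.
Joint ranges: [-2.89, 2.89], [-0.75, 2.08], [0.22, 2.7], [-1.18, 4.32], [0.11, 2.71], [-2.7, 2.7]. Speed limits (rad/s): [2.57, 2.57, 3.14, 3.14, 3.14, 3.14].

INTERFACE

Orientations are given as a unit quaternion [x, y, z, w].
In Python, from plant import state, get_image, hand_in gives the robot as it stands.
- The arm moves only by the tool arm_command, never from a script. Its argument "series" is text: rows parted by semicolons, each of 4 numbers parted by spaces: the shift along the tool's x, y, z in m, then the turn about the tool's z in rad. In form: tx ty tz turn; .... A call has 1 to 20 rows; each row is the pose to reach, as a shift and turn from the pose commanded when the call began, along the tool's axes at that moment; what a row does not reach only later rows make up. A row lasts 1/12 s, in which the tool goes at most 41.7 mm and 7.16 degrees, less where a joint would pass 70% of its speed; a pose out of reach is approached as far as the arm can. A call with a gripper value outside its range is refused whole. "fingers" is the opening, from 0 (shut) to 1 (fully open), set as the call begins (left out, the last holds). The fingers move at their own pace and stop on an object; "squeeze" is the grip in N (left out, the last holds). Time passes only in rows, so rows that repeat a pose let the fingers close. It gives the time, the measured TCP pose, the force, the opening and the grip force at its end, in the units of the state.
- state(): the state, without advancing time (a new reading comes with each control period).
- get_image(name): name is "scene" or "top"; returns a dict with "image" (384x512x3 uint8, blue, green, red), "depth" (384x512 float32, m along the optical axis (not along the pixel's ray), 0 where there is no reading), "camera_matrix" (3x3 intrinsics, pixels), "R" (3x3) and "t" (3): a world point X has camera coordinates R X + t. Camera axes: x right, y down, z forward; pixel columns grow to the right and rows downward; lengths in m; the calibration is good to about 2 mm. A picture is of the moment at which its call begins.
- hand_in(): hands the job in; it is judged then, once.
The state is a dict: "time_s": time; "joint_pos": joint angles; "joint_vel": joint speeds; "effort": joint torques, N m; "ee_pos": TCP position; "tool_rot": TCP orientation; "contact_force": force on the tool from outside, world axes, zero at the start; "wrist_torque": the same for the moment, N m; "finger_gap": opening from 0.0 (shut) to 1.0 (fully open); "finger_force": force on a finger pad.
Only numpy, scipy, OpenCV 4.12 (cv2) and the standard library are available. Lean on these libraries where they do the work, as an engineer would, in place of code of your own. Each camera call takes 0.05 s, during which the arm holds its last target. There are 200 camera calls.

## Working session

There is one attempt and no reset: what is moved stays moved. The work goes in short steps, Python scripts to look and compute and a tool call to move; the robot and the scene stay as the last step left them, time stands still between calls to the robot, and variables do not carry over. Pictures are saved under pics/ and viewed, at most 10 in all, crops included, and the job is handed in when it is done.

Besides the shell and the picture viewer there is one more tool, called after "Request:" as a command line: name --argument value ..., lists and objects as JSON in quotes. arm_command: Moves the arm, as the interface text tells. Its arguments: {"type":"object","properties":{"series":{"type":"string"},"fingers":{"type":"number"},"squeeze":{"type":"number"}},"required":["series"]}

```bash
mkdir -p pics
python3 - <<'E'
from plant import *
import cv2,numpy as np,pickle
for n in("scene","top"):
    d=get_image(n); pickle.dump(d,open(n+'.pkl','wb')); cv2.imwrite(f'pics/{n}0.png',d['image'])
    print(n,d['camera_matrix'],d['R'],d['t'])
print(state())
E
```

```text
scene [[452.48950061   0.         260.84860032]
 [  0.         452.48950061 189.73829993]
 [  0.           0.           1.        ]] [[-0.802819    0.59595148  0.01798573]
 [ 0.41530551  0.58060195 -0.70030187]
 [-0.42778849 -0.55474608 -0.71362021]] [ 0.40103057 -0.14565202  1.61312849]
top [[418.46513006   0.         257.60651477]
 [  0.         418.46513006 192.13122621]
 [  0.           0.           1.        ]] [[ 0.00277108 -0.99996032  0.00846602]
 [-0.99595783 -0.00351987 -0.0897531 ]
 [ 0.08977934 -0.00818309 -0.99592806]] [-0.01791736  0.49410379  1.50740638]
{'time_s': 0.1, 'joint_pos': array([ 1.10798466e+00,  2.76559110e-01,  1.50596970e+00, -1.35321821e-05,
        1.36070427e+00, -1.20990079e-01]), 'joint_vel': array([-0.00149934, -0.00213785, -0.00276853, -0.00089773,  0.00015868,
        0.0010829 ]), 'effort': array([ 1.12258873e-03, -4.05453944e+01, -2.37780708e+01,  7.03501026e-02,
        2.99319753e-02, -6.76415766e-05]), 'ee_pos': array([0.19250216, 0.5412408 , 0.17299036]), 'tool_rot': array([ 1.70078491e-01,  9.85430177e-01, -7.87419281e-04, -2.29698591e-04]), 'contact_force': array([-1.01036923, -0.19530954, -0.36217627]), 'wrist_torque': array([-0.04225553, -0.02103238, -0.05609041]), 'finger_force': 0.0, 'finger_gap': 1.000825943689582}
```

View pics/top0.png

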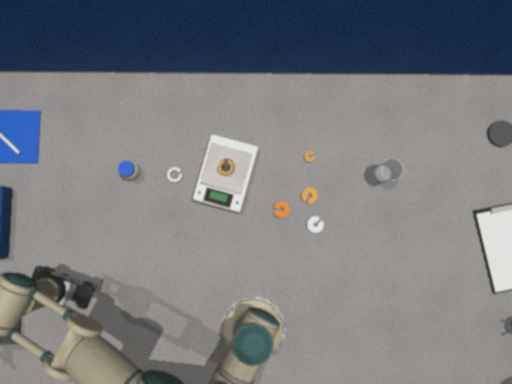

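View pics/scene0.png

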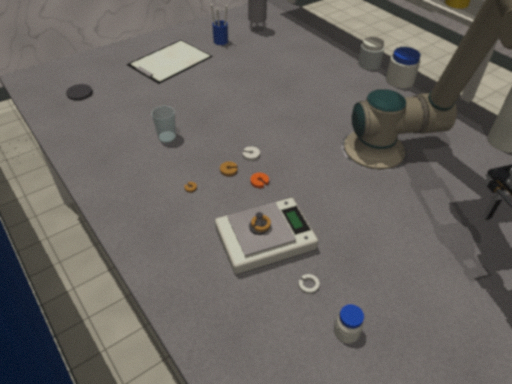

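The top view shows the balance at (226,172) with its display at (218,197), facing the robot. The larger brass weight is at (310,196) and the small one at (310,156). The orange and white look-alikes are at (282,210), (315,225) and (175,174). The scene view agrees.

```bash
cat > h.py <<'E'
import numpy as np,cv2
def ray(d,uv,z):
    K,R,t=d['camera_matrix'],d['R'],d['t']
    uv=np.atleast_2d(uv).astype(float)
    r=(R.T@np.linalg.inv(K)@np.c_[uv,np.ones(len(uv))].T).T
    c=-R.T@t
    return c+r*((z-c[2])/r[:,2])[:,None]
def proj(d,X):
    p=(d['R']@np.atleast_2d(X).T).T+d['t']; p=p@d['camera_matrix'].T
    return p[:,:2]/p[:,2:]
def ortho(d,cx,cy,z,half,px):
    """rectified patch at height z: rows = world x downwards from +, cols = -y"""
    n=int(2*half/px); g=(np.arange(n)+.5)*px-half
    X=np.zeros((n,n,3)); X[...,0]=cx-g[:,None]; X[...,1]=cy-g[None,:]; X[...,2]=z
    m=proj(d,X.reshape(-1,3)).reshape(n,n,2).astype(np.float32)
    return cv2.remap(d['image'],m,None,cv2.INTER_CUBIC)
E
python3 - <<'E'
from h import *
import pickle
T,S=[pickle.load(open(n+'.pkl','rb')) for n in('top','scene')]
w=ray(T,(310,196),.014)[0]; b=ray(T,(226,167),.088)[0]
print('w',w,'b',b)
rows=[]
for d in(T,S):
    rows.append(np.hstack([ortho(d,w[0],w[1],.014,.05,.1/260),ortho(d,b[0],b[1],.088,.05,.1/260),ortho(d,b[0],b[1],.066,.14,.28/260)]))
cv2.imwrite('pics/c1.png',np.vstack(rows))
E
```

```text
w [ 0.48130611 -0.20908535  0.014     ] b [0.57652629 0.09551373 0.088     ]
```

View pics/c1.png

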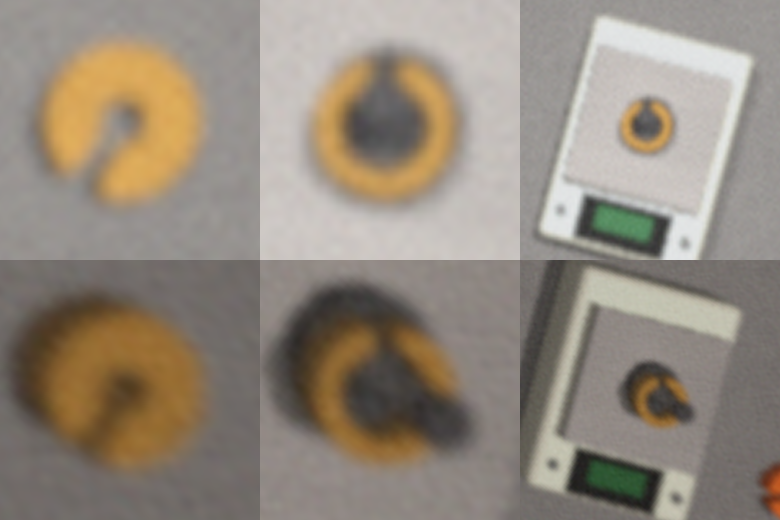

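The rectified crops show the larger weight's slot pointing to lower left, about 142° world yaw. The lower slot points almost along world +x. The balance is yawed about −15°. Next I'll get precise numbers.

```bash
cat >> h.py <<'E'
def brass(im):
    h=cv2.cvtColor(im,cv2.COLOR_BGR2HSV)
    return cv2.inRange(h,(10,90,60),(28,255,255))
def ringfit(d,c,z,R,r1,r2,it=3):
    """centre + slot yaw (deg) of a brass disc near c at top height z; r1..r2 scan radii"""
    c=np.array(c[:2],float)
    for _ in range(it):
        px=.0004; P=ortho(d,c[0],c[1],z,.05,px); m=brass(P)
        k=max(cv2.findContours(m,cv2.RETR_EXTERNAL,cv2.CHAIN_APPROX_NONE)[0],key=cv2.contourArea)
        H=cv2.convexHull(k); 
        (u,v),rr=cv2.minEnclosingCircle(H)
        n=m.shape[0]/2
        c=c+np.array([-(v+.5-n),-(u+.5-n)])*px
    P=ortho(d,c[0],c[1],z,.05,px); sat=cv2.cvtColor(P,cv2.COLOR_BGR2HSV)[...,1].astype(np.float32)
    a=np.radians(np.arange(0,360,2)); r=np.linspace(r1,r2,12)[:,None]
    col=(n-r*np.sin(a)/px-.5).astype(np.float32); row=(n-r*np.cos(a)/px-.5).astype(np.float32)
    s=cv2.remap(sat,col,row,cv2.INTER_LINEAR).mean(0)
    wgt=np.clip(np.percentile(s,70)*.75-s,0,None)
    i=np.argmax(wgt); near=np.abs((np.arange(180)-i+90)%180-90)<14
    wgt=wgt*near
    return c,rr*px,np.degrees(np.angle((wgt*np.exp(1j*a)).sum())),wgt.sum()
E
python3 - <<'E'
from h import *
import pickle
T,S=[pickle.load(open(n+'.pkl','rb')) for n in('top','scene')]
for nm,d in(('T',T),('S',S)):
    print(nm,'weight',ringfit(d,(.481,-.209),.014,.03,.014,.026))
    print(nm,'lower',ringfit(d,(.5765,.0955),.088,.027,.020,.025))
    # balance outline/pan
    P=ortho(d,.5765,.0955,.066,.18,.0006); 
    hsv=cv2.cvtColor(P,cv2.COLOR_BGR2HSV)
    for lab,m in(('white',cv2.inRange(hsv,(0,0,195 if nm=='T' else 165),(179,60,255))),('disp',cv2.inRange(hsv,(0,0,0),(179,255,70))),('green',cv2.inRange(hsv,(50,80,30),(90,255,255)))):
        k=[c for c in cv2.findContours(m,cv2.RETR_EXTERNAL,cv2.CHAIN_APPROX_NONE)[0] if cv2.contourArea(c)>150]
        for c in sorted(k,key=cv2.contourArea)[-2:]:
            (u,v),(w,h),a=cv2.minAreaRect(c); print(nm,lab,np.round([.5765-(v+.5-300)*.0006,.0955-(u+.5-300)*.0006,w*.6,h*.6,a],4))
# cap: dark grey blob in both views
for nm,d,uv in(('T',T,(226,167)),('S',S,(260,216))):
    Q=cv2.resize(d['image'][uv[1]-20:uv[1]+20,uv[0]-20:uv[0]+20],(400,400),interpolation=cv2.INTER_CUBIC)
    cv2.imwrite(f'pics/q{nm}.png',Q)
cv2.imwrite('pics/q.png',np.hstack([cv2.imread('pics/qT.png'),cv2.imread('pics/qS.png')]))
E
```

```text
T weight (array([ 0.48427126, -0.20570912]), 0.03097716064453125, np.float64(147.47750947003757), np.float32(625.04016))
T lower (array([0.57748324, 0.09725269]), 0.027635513305664064, np.float64(1.1436846754284071), np.float32(582.7822))
T white [ 0.5413  0.2659 10.1248 30.2495 36.5289]
T white [5.613000e-01 9.980000e-02 1.737101e+02 2.424364e+02 1.525510e+01]
T disp [ 0.4717  0.1247 88.287  38.1047 15.0685]
T green [ 0.476   0.1243 61.5646 25.9423 14.5345]
S weight (array([ 0.48531346, -0.2034314 ]), 0.03690419006347657, np.float64(0.0), np.float32(0.0))
S lower (array([0.57697169, 0.10153366]), 0.03169239196777344, np.float64(-113.82131895817153), np.float32(1482.1632))
S white [ 0.462   0.0682 31.1005 55.2546 15.2551]
S white [5.694000e-01 1.117000e-01 1.723371e+02 2.405003e+02 1.529650e+01]
S disp [  0.57     0.2344  14.1811 145.7515  14.9996]
S disp [ 0.478   0.1338 92.9331 45.1509 15.2551]
S green [ 0.4809  0.1308 65.7682 29.505  15.9454]
```

View pics/q.png

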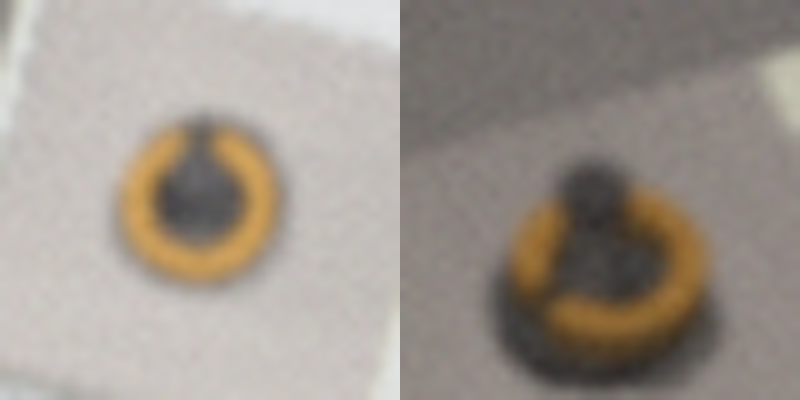

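The crop shows the cap at about (195,190) of the right-hand tile, over the upper left of the ring. The slot gap is at (200,120) in the left-hand tile. Lower slot is at about +16° in the balance frame, so the final slot should go to balance −y. Next I'll estimate the cap position and the first move.

```bash
cat >> h.py <<'E'
def rel(x,y,z,yaw_deg,st):
    "shift in tool axes and turn from measured state to the target (tool x yaw in deg)"
    from scipy.spatial.transform import Rotation as Ro
    R=Ro.from_quat(st['tool_rot']).as_matrix(); f=np.arctan2(R[1,0],R[0,0])
    tn=(f-np.radians(yaw_deg)+np.pi)%(2*np.pi)-np.pi
    return np.round(R.T@(np.array([x,y,z])-st['ee_pos']),4),round(tn,3),np.degrees(f)
BY=np.radians(-15.2); BX=np.array([np.cos(BY),np.sin(BY)]); BYv=np.array([-BX[1],BX[0]]); PC=np.array([.5775,.0972])
E
python3 - <<'E'
from h import *
from plant import state
import pickle
S=pickle.load(open('scene.pkl','rb')); T=pickle.load(open('top.pkl','rb'))
p=ray(S,(259.5,214.9),.121)[0][:2]; print('cap',p,'in balance',(p-PC)@BX,(p-PC)@BYv)
# ring hole in scene: check S/T offset with weight-top circle on both: ring outer upper-face edges in scene
for c in (.5775,.0972,.088),: print(proj(S,c),proj(T,c))
for d in(T,): # dark cap in top within hole: darkness centroid
    P=ortho(d,*PC,.121,.03,.0003); g=cv2.cvtColor(P,cv2.COLOR_BGR2GRAY); print(g[::20,::20])
print(rel(.4843,-.2057,.15,147.5-180,state()))
E
```

```text
cap [0.5802411  0.09895896] in balance 0.002184030966568159 0.00241610862592013
[[259.73013394 221.97017187]] [[225.5226043  166.72365708]]
[[195 194 194 200 195 195 195 197 199 196]
 [193 196 196 187 170 149 146 159 179 194]
 [195 195 182 162 148 108 117 149 146 163]
 [196 195 172 164 137 104 117 156 163 147]
 [196 183 170 137 108 104 102 121 160 158]
 [188 168 160  99  84  98  94  90 134 160]
 [183 159 160  94  74  82  87  91 124 159]
 [182 156 163 116  86  90  90  99 144 155]
 [183 153 160 153 128 117 119 141 163 152]
 [194 169 154 156 163 158 159 165 154 151]]
(array([-0.5253, -0.6059,  0.0239]), np.float64(-2.916), np.float64(160.41521922428183))
```

Request:
arm_command --series "-0.26 -0.30 -0.03 1.6;-0.26 -0.30 -0.03 1.6;-0.26 -0.30 -0.03 1.6;-0.26 -0.30 -0.03 1.6;-0.26 -0.30 -0.03 1.6;-0.26 -0.30 -0.03 1.6;-0.26 -0.30 -0.03 1.6;-0.26 -0.30 -0.03 1.6;-0.26 -0.30 -0.03 1.6;-0.26 -0.30 -0.03 1.6;-0.26 -0.30 -0.03 1.6;-0.26 -0.30 -0.03 1.6;-0.26 -0.30 -0.03 1.6;-0.26 -0.30 -0.03 1.6" --fingers 1

```text
time_s: 1.27
ee_pos: [0.337, 0.1716, 0.2035]
tool_rot: [0.826, 0.563, -0.0, -0.0]
contact_force: [-0.4, 0.1, 0.2]
finger_gap: 1.001
finger_force: 0.0
```

```bash
python3 -c "
from h import *;from plant import state
s=state();print(s['joint_pos'],rel(.4843,-.2057,.10,147.5-180,s),s['time_s'])"
```

```text
[ 2.86204190e-01 -4.71995019e-02  1.81147321e+00  1.03707962e-04
  1.37784342e+00  6.59753637e-01] (array([-0.2974,  0.2749,  0.1035]), np.float64(1.764), np.float64(68.59605559138657)) 1.2667
```

Request:
arm_command --series "-0.297 0.275 0.10 1.764;-0.297 0.275 0.10 1.764;-0.297 0.275 0.10 1.764;-0.297 0.275 0.10 1.764;-0.297 0.275 0.10 1.764;-0.297 0.275 0.10 1.764;-0.297 0.275 0.10 1.764;-0.297 0.275 0.10 1.764;-0.297 0.275 0.10 1.764;-0.297 0.275 0.10 1.764;-0.297 0.275 0.10 1.764;-0.297 0.275 0.10 1.764;-0.297 0.275 0.10 1.764;-0.297 0.275 0.10 1.764;-0.297 0.275 0.10 1.764;-0.297 0.275 0.10 1.764"

```text
time_s: 2.6
ee_pos: [0.4856, -0.2042, 0.1035]
tool_rot: [0.961, -0.276, -0.0, -0.0]
contact_force: [0.5, -0.1, 0.0]
finger_gap: 1.0
finger_force: 0.0
```

```bash
python3 -c "
from h import *;from plant import *
s=state();print(s['joint_pos'],rel(.4843,-.2057,.002,147.5-180,s),s['ee_pos'],s['time_s'])
a=get_image('top');b=get_image('scene')
f=lambda d:ortho(d,.484,-.206,.014,.07,.14/400)
cv2.imwrite('pics/g1.png',np.hstack([f(a),f(b)]))"
```

```text
[-5.30281205e-01  2.54983584e-01  1.71864974e+00  9.83508806e-05
  1.16865129e+00  1.60023921e+00] (array([-0.0003,  0.002 ,  0.1015]), np.float64(0.007), np.float64(-32.07203386565293)) [ 0.48564716 -0.20423975  0.1034564 ] 2.6
```

View pics/g1.png

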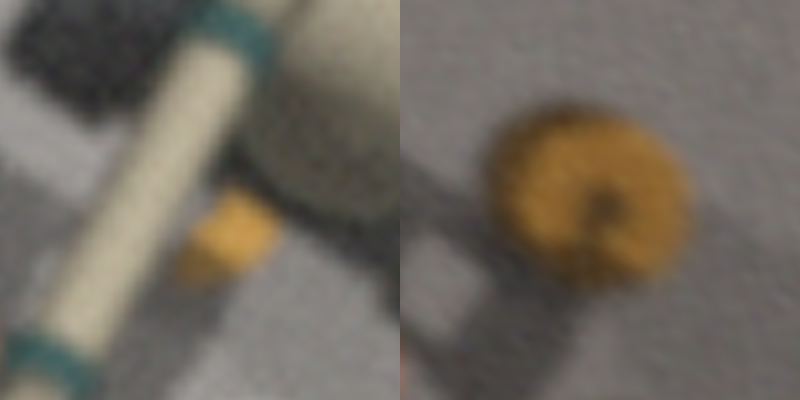

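The scene tile shows the weight undisturbed, its hole at (605,200) against an expected (600,200). Going down.

Request:
arm_command --series "-0.0003 0.002 0.035 0.007;-0.0003 0.002 0.065 0.007;-0.0003 0.002 0.085 0.007;-0.0003 0.002 0.095 0.007;-0.0003 0.002 0.10 0.007;-0.0003 0.002 0.1015 0.007;-0.0003 0.002 0.1015 0.007;-0.0003 0.002 0.1015 0.007;-0.0003 0.002 0.1015 0.007"

```text
time_s: 3.45
ee_pos: [0.4855, -0.2066, 0.0034]
tool_rot: [0.96, -0.282, 0.001, 0.0]
contact_force: [-0.3, 0.4, 0.7]
finger_gap: 1.001
finger_force: 0.0
```

Request:
arm_command --series "0 0 0 0;0 0 0 0;0 0 0 0;0 0 0 0;0 0 0 0;0 0 0 0;0 0 0 0;0 0 0 0;0 0 0 0;0 0 0 0;0 0 0 0;0 0 0 0" --fingers 0.5 --squeeze 30

```text
time_s: 4.45
ee_pos: [0.4845, -0.206, 0.0022]
tool_rot: [0.959, -0.282, 0.0, -0.0]
contact_force: [0.6, 0.5, 0.2]
finger_gap: 0.498
finger_force: 0.0
```

```bash
python3 -c "
from h import *;from plant import *
s=state();print(s['finger_gap'],s['finger_force'])
a=get_image('top');b=get_image('scene')
f=lambda d:ortho(d,.484,-.206,.014,.08,.16/400)
cv2.imwrite('pics/g2.png',np.hstack([f(a),f(b)]))"
```

```text
0.497570027718698 0.0
```

View pics/g2.png

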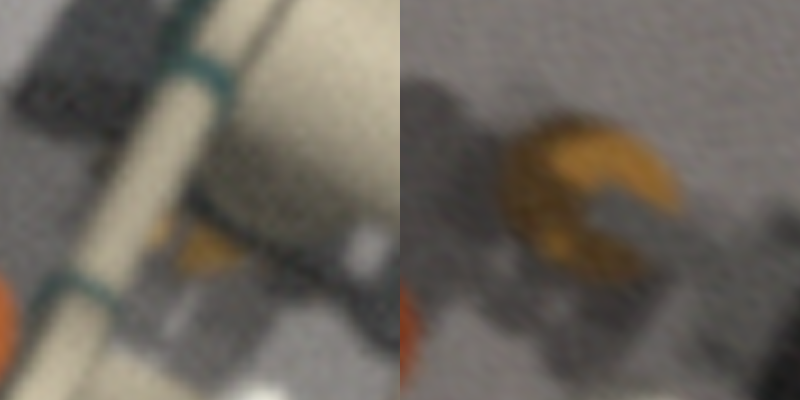

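The scene tile shows the weight still around (590,200) with the finger in front of it. There is no grip at a gap of 0.5, so I'll close fully.

Request:
arm_command --series "0 0 0 0;0 0 0 0;0 0 0 0;0 0 0 0;0 0 0 0;0 0 0 0" --fingers 0.4 --squeeze 30

```text
time_s: 5.05
ee_pos: [0.4845, -0.206, 0.0022]
tool_rot: [0.959, -0.282, 0.0, -0.0]
contact_force: [-0.4, -0.3, 0.7]
finger_gap: 0.399
finger_force: 0.0
```

```bash
cat >> h.py <<'E'
def cloud(d):
    K,R,t=d['camera_matrix'],d['R'],d['t']; D=d['depth']; v,u=np.mgrid[:D.shape[0],:D.shape[1]]
    p=np.stack([(u-K[0,2])/K[0,0]*D,(v-K[1,2])/K[1,1]*D,D],-1)
    return (p-t)@R, d['image'], D>0
E
python3 - <<'E'
from h import *;from plant import *
from scipy.spatial.transform import Rotation as Ro
d=get_image('scene'); X,im,ok=cloud(d); s=state()
R=Ro.from_quat(s['tool_rot']).as_matrix(); L=(X-s['ee_pos'])@R
m=ok&(abs(L[...,0])<.06)&(abs(L[...,1])<.08)&(X[...,2]<.2)
hb=brass(im)>0
v,u=np.where(m&hb); print('brass n',len(v),'tool xy',L[m&hb][:,:2].mean(0),L[m&hb].min(0),L[m&hb].max(0),X[m&hb][:,2].mean())
hi=m&(X[...,2]>.025)
for z0 in(.025,.05,.08,.11):
    q=hi&(X[...,2]>z0)&(X[...,2]<z0+.03); print(z0,q.sum(),np.round(L[q].min(0),3) if q.sum() else '',np.round(L[q].max(0),3) if q.sum() else '')
uv=proj(d,(.484,-.206,.03))[0].astype(int)
cv2.imwrite('pics/g3.png',cv2.resize(im[uv[1]-50:uv[1]+40,uv[0]-60:uv[0]+60],(800,600),interpolation=cv2.INTER_CUBIC)); print(uv)
E
```

```text
brass n 174 tool xy [-0.00181552 -0.00884481] [-0.02793561 -0.03447068 -0.05965438] [0.02579874 0.02957822 0.00155519] 0.014482441268156078
0.025 13 [-0.008 -0.032 -0.052] [ 0.008 -0.026 -0.044]
0.05 42 [-0.009 -0.035 -0.078] [ 0.008 -0.026 -0.049]
0.08 12 [-0.009 -0.034 -0.088] [ 0.007 -0.027 -0.078]
0.11 27 [-0.031 -0.08  -0.137] [ 0.033 -0.075 -0.128]
[227 164]
```

View pics/g3.png

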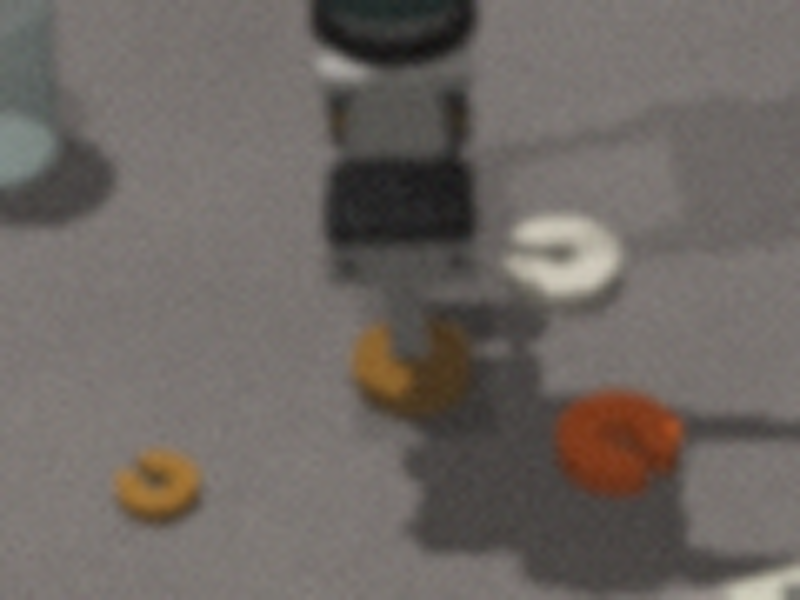

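The picture shows the near finger ending at (410,350), over the middle of the weight, so the finger seems to end well above the bench. I'll check its end height with depth, without a height filter.

Run:
```python
from h import *;from plant import *
from scipy.spatial.transform import Rotation as Ro
d=get_image('scene'); X,im,ok=cloud(d); s=state()
R=Ro.from_quat(s['tool_rot']).as_matrix(); L=(X-s['ee_pos'])@R
u=227-60+61
for v in range(144,180): print(v,im[v,u],np.round(X[v,u],3),np.round(L[v,u],3),end='\n')
for z in(0,.045): print(z,proj(d,s['ee_pos']+R@np.array([0,-.031,-z])))
print(state()['joint_pos'],s['time_s'])
```

```text
144 [35 33 36] [ 0.519 -0.143  0.176] [-0.005 -0.072 -0.173]
145 [35 34 34] [ 0.52  -0.142  0.173] [-0.005 -0.073 -0.171]
146 [36 34 37] [ 0.526 -0.133  0.178] [-0.005 -0.084 -0.176]
147 [40 38 41] [ 0.525 -0.133  0.174] [-0.005 -0.083 -0.171]
148 [35 31 34] [ 0.528 -0.129  0.174] [-0.005 -0.088 -0.172]
149 [39 39 40] [ 0.527 -0.131  0.168] [-0.005 -0.086 -0.166]
150 [52 53 54] [ 0.526 -0.133  0.163] [-0.004 -0.084 -0.16 ]
151 [68 73 74] [ 0.527 -0.131  0.16 ] [-0.004 -0.086 -0.158]
152 [74 76 79] [ 0.526 -0.134  0.154] [-0.004 -0.083 -0.152]
153 [77 78 83] [ 0.526 -0.134  0.15 ] [-0.004 -0.083 -0.147]
154 [74 78 79] [ 0.524 -0.137  0.143] [-0.004 -0.079 -0.141]
155 [77 80 81] [ 0.524 -0.138  0.138] [-0.004 -0.079 -0.136]
156 [76 81 82] [ 0.523 -0.139  0.133] [-0.004 -0.077 -0.131]
157 [77 78 82] [ 0.499 -0.179  0.088] [-0.003 -0.03  -0.086]
158 [80 84 83] [ 0.498 -0.179  0.083] [-0.003 -0.03  -0.081]
159 [77 80 82] [ 0.499 -0.179  0.08 ] [-0.002 -0.031 -0.077]
160 [70 74 75] [ 0.502 -0.174  0.08 ] [-0.002 -0.036 -0.078]
161 [75 78 81] [ 0.499 -0.18   0.07 ] [-0.002 -0.03  -0.068]
16
[... 579 characters left out ...]
193  0.012] [-0.    -0.015 -0.01 ]
172 [35 68 92] [ 0.497 -0.185  0.017] [-0.    -0.025 -0.015]
173 [30 55 78] [ 0.499 -0.183  0.015] [-0.    -0.027 -0.013]
174 [31 56 74] [ 0.498 -0.184  0.009] [-0.    -0.026 -0.007]
175 [40 60 77] [ 0.498 -0.184  0.004] [-0.    -0.026 -0.002]
176 [46 59 73] [ 0.499 -0.183  0.001] [ 0.    -0.027  0.001]
177 [70 75 81] [ 0.504 -0.176  0.005] [ 0.    -0.036 -0.003]
178 [ 92  94 100] [ 0.506 -0.173  0.004] [ 0.    -0.04  -0.002]
179 [ 96 101 104] [ 0.507 -0.172  0.   ] [ 0.    -0.04   0.002]
0 [[228.03917529 176.56930251]]
0.045 [[227.56935487 166.54532759]]
[-5.34437683e-01  3.60311706e-01  1.85667192e+00  1.04725189e-04
  9.24645536e-01  1.60752942e+00] 5.15
```

The depth column puts the finger's end at z≈0.046, with the gripper's body about 93 mm above that. The reported TCP is at 0.002, so the real fingertip is about 43 mm higher than reported (xy agrees). I'll trust the camera: open, go down 30 mm and re-measure before going further.

Request:
arm_command --series "0 0 0 0;0 0 0 0;0 0 0 0;0 0 0 0;0 0 0 0;0 0 0 0;0 0 0.01 0;0 0 0.02 0;0 0 0.028 0;0 0 0.03 0;0 0 0.03 0;0 0 0.03 0" --fingers 1

```text
time_s: 6.15
ee_pos: [0.4842, -0.2059, -0.0282]
tool_rot: [0.959, -0.282, -0.0, -0.0]
contact_force: [-0.0, 0.4, -0.4]
finger_gap: 1.001
finger_force: 0.0
```

```bash
cat >> h.py <<'E'
def tip():
    from plant import state,get_image
    from scipy.spatial.transform import Rotation as Ro
    d=get_image('scene'); X,im,ok=cloud(d); s=state()
    R=Ro.from_quat(s['tool_rot']).as_matrix(); L=(X-s['ee_pos'])@R
    hsv=cv2.cvtColor(im,cv2.COLOR_BGR2HSV); yo=s['finger_gap']*.047+.012
    q=ok&(abs(L[...,0])<.012)&(abs(abs(L[...,1])-yo)<.008)&(hsv[...,1]<60)&(L[...,2]>-.1)&(X[...,2]>.003)
    z=np.sort(X[q][:,2]); return s['ee_pos'],q.sum(),z[:6],np.percentile(L[q],[5,95],axis=0)
E
python3 -c "
from h import *;print(tip())"
```

```text
(array([ 0.48458105, -0.20609222, -0.02785176]), np.int64(75), array([0.00307698, 0.00335995, 0.00356132, 0.00395658, 0.00427864,
       0.00545031]), array([[-0.00794211, -0.06226462, -0.09552152],
       [ 0.00715258, -0.05347335, -0.03202781]]))
```

Request:
arm_command --series "0 0 0.003 0;0 0 0.006 0;0 0 0.008 0;0 0 0.008 0;0 0 0.008 0"

```text
time_s: 6.62
ee_pos: [0.4853, -0.2065, -0.0316]
tool_rot: [0.96, -0.282, 0.001, 0.0]
contact_force: [-6.3, 3.1, 28.8]
finger_gap: 0.996
finger_force: 14.7
```

Run:
```python
from h import *;from plant import *
from scipy.spatial.transform import Rotation as Ro
d=get_image('scene'); X,im,ok=cloud(d); s=state()
R=Ro.from_quat(s['tool_rot']).as_matrix(); L=(X-s['ee_pos'])@R
print(s['ee_pos'],s['contact_force'])
p=proj(d,s['ee_pos']+R@np.array([0,-.059,-.06]))[0]; u=int(round(p[0])); print(p)
for v in range(int(p[1])-2,int(p[1])+16): print(v,im[v,u],np.round(X[v,u],3),np.round(L[v,u],3))
```

```text
[ 0.48530465 -0.20651638 -0.03163403] [-5.47095214  3.52675205 29.29765894]
[227.66398123 176.76593265]
174 [77 80 83] [ 0.515 -0.158  0.038] [-0.001 -0.057 -0.07 ]
175 [77 78 82] [ 0.517 -0.155  0.038] [-0.001 -0.061 -0.069]
176 [81 84 85] [ 0.516 -0.157  0.031] [-0.001 -0.058 -0.062]
177 [74 78 81] [ 0.515 -0.158  0.025] [-0.001 -0.056 -0.056]
178 [78 83 86] [ 0.515 -0.158  0.021] [-0.001 -0.057 -0.052]
179 [81 85 85] [ 0.516 -0.157  0.017] [-0.001 -0.058 -0.049]
180 [74 76 78] [ 0.515 -0.158  0.012] [-0.001 -0.057 -0.043]
181 [65 68 70] [ 0.513 -0.163  0.002] [-0.    -0.052 -0.034]
182 [66 66 69] [ 0.516 -0.158  0.003] [-0.    -0.057 -0.035]
183 [67 67 70] [ 0.519 -0.153  0.004] [-0.    -0.063 -0.036]
184 [69 71 76] [ 0.522 -0.149  0.005] [-0.    -0.069 -0.037]
185 [72 73 78] [ 0.525 -0.145  0.005] [-0.    -0.073 -0.037]
186 [69 72 76] [ 0.526 -0.143  0.003] [-0.    -0.075 -0.034]
187 [64 68 71] [ 0.529 -0.138  0.004] [ 0.    -0.081 -0.036]
188 [65 66 73] [ 0.532 -0.133  0.005] [ 0.    -0.087 -0.037]
189 [65 68 72] [ 0.531 -0.136 -0.002] [ 0.    -0.085 -0.03 ]
190 [68 69 74] [ 0.537 -0.126  0.005] [ 0.    -0.096 -0.037]
191 [67 68 74] [ 0.537 -0.127 -0.001] [ 0.    -0.094 -0.03 ]
```

At 29 N the tips are on the bench while the reported z is −0.0316, so the true tip height is about reported z + 0.0315. The near finger's outer face ends about 10 mm higher, probably a bevel that hid the tip in the depth column. I'll back off 7 mm and close.

Request:
arm_command --series "0 0 -0.004 0;0 0 -0.007 0;0 0 -0.007 0;0 0 -0.007 0"

```text
time_s: 7.0
ee_pos: [0.4845, -0.206, -0.0289]
tool_rot: [0.959, -0.282, 0.0, -0.0]
contact_force: [-0.6, -0.3, 0.3]
finger_gap: 0.998
finger_force: 0.0
```

Request:
arm_command --series "0 0 0 0;0 0 0 0;0 0 0 0;0 0 0 0;0 0 0 0;0 0 0 0;0 0 0 0;0 0 0 0;0 0 0 0" --fingers 0.5 --squeeze 30

```text
time_s: 7.75
ee_pos: [0.4843, -0.2059, -0.029]
tool_rot: [0.959, -0.282, -0.0, -0.0]
contact_force: [-1.2, 0.4, -2.0]
finger_gap: 0.629
finger_force: 30.0
```

Gripped at 59 mm with 30 N. Lifting, then computing the transfer.

Request:
arm_command --series "0 0 -0.01 0;0 0 -0.04 0;0 0 -0.08 0;0 0 -0.12 0;0 0 -0.15 0;0 0 -0.15 0;0 0 -0.15 0"

```text
time_s: 8.33
ee_pos: [0.4855, -0.2065, 0.1234]
tool_rot: [0.959, -0.282, 0.002, 0.0]
contact_force: [-0.5, -0.6, -2.7]
finger_gap: 0.629
finger_force: 30.0
```

```bash
python3 -c "
from h import *;from plant import *
s=state();t=PC+.065*BX;print(s['ee_pos'],s['finger_gap'],s['contact_force'],rel(t[0],t[1],.121,-15.2,s),t)
d=get_image('scene');X,im,ok=cloud(d)
from scipy.spatial.transform import Rotation as Ro
R=Ro.from_quat(s['tool_rot']).as_matrix(); L=(X-s['ee_pos'])@R
q=ok&(brass(im)>0)&(np.linalg.norm(L[...,:2],axis=-1)<.045)&(X[...,2]>.08)
print(q.sum(),L[q].min(0),L[q].max(0),np.percentile(X[q][:,2],[2,50,98]))
zt=np.percentile(X[q][:,2],60)
"
```

```text
[ 0.48546677 -0.20651703  0.12340715] 0.6294001261729307 [-0.53992746 -0.62891094 -2.69384828] (array([-0.0248, -0.3248,  0.0024]), np.float64(-0.306), np.float64(-32.72571511418716)) [0.64022607 0.0801577 ]
126 [-0.02874218 -0.04298803 -0.0774344 ] [ 0.02703732  0.02310233 -0.03070626] [0.15713684 0.16807441 0.19026956]
```

Request:
arm_command --series "-0.002 -0.025 0.002 -0.03;-0.005 -0.06 0.002 -0.1;-0.008 -0.1 0.002 -0.15;-0.011 -0.14 0.002 -0.2;-0.014 -0.18 0.002 -0.25;-0.017 -0.22 0.002 -0.306;-0.02 -0.26 0.002 -0.306;-0.023 -0.295 0.002 -0.306;-0.0248 -0.318 0.002 -0.306;-0.0248 -0.3248 0.002 -0.306;-0.0248 -0.3248 0.002 -0.306;-0.0248 -0.3248 0.002 -0.306;-0.0248 -0.3248 0.002 -0.306"

```text
time_s: 9.47
ee_pos: [0.6376, 0.0791, 0.118]
tool_rot: [0.991, -0.133, -0.002, 0.001]
contact_force: [1.4, 0.3, -1.9]
finger_gap: 0.627
finger_force: 30.0
```

Run:
```python
from h import *;from plant import *
s=state();t=PC+.065*BX;print(s['ee_pos'],rel(t[0],t[1],.064,-15.2,s))
T,S=get_image('top'),get_image('scene')
f=lambda d,z:ortho(d,.615,.088,z,.08,.16/390)
cv2.imwrite('pics/g4.png',np.hstack([f(T,.166),f(S,.166)]))
```

```text
[0.63763568 0.07912457 0.11801086] (array([ 0.0024, -0.0018,  0.054 ]), np.float64(-0.001), np.float64(-15.251270197497705))
```

View pics/g4.png

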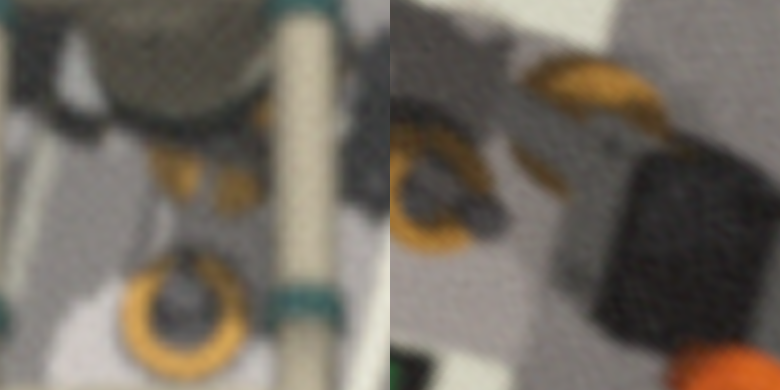

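The top tile shows the slot gap between the two brass edges around (206,190), on the tool's axis line to within about 1 mm and facing the stem. Lowering beside the carrier.

Request:
arm_command --series "0.001 -0.001 0.015 0;0.001 -0.001 0.03 0;0.001 -0.001 0.042 0;0.001 -0.001 0.05 0;0.001 -0.001 0.054 0;0.001 -0.001 0.055 0;0.001 -0.001 0.055 0;0.001 -0.001 0.055 0;0.001 -0.001 0.055 0"

```text
time_s: 10.32
ee_pos: [0.6411, 0.0812, 0.0652]
tool_rot: [0.991, -0.132, 0.001, -0.0]
contact_force: [-0.1, 0.2, -2.4]
finger_gap: 0.631
finger_force: 30.0
```

```bash
cat >> h.py <<'E'
def bal():
    from plant import state
    s=state(); p=s['ee_pos'][:2]-PC; f=s['contact_force']
    print('bx %.4f by %.4f wbot %.4f'%(p@BX,p@BYv,s['ee_pos'][2]+.029),'Fx %.1f Fy %.1f Fz %.1f'%(f[:2]@BX,f[:2]@BYv,f[2]),rel(0,0,0,0,s)[2],'tq',np.round(s['wrist_torque'],2),s['finger_gap'],s['time_s'])
E
python3 -c "
from h import *;bal()"
```

```text
bx 0.0656 by 0.0013 wbot 0.0942 Fx -0.1 Fy 0.1 Fz -2.4 -15.20176748471951 tq [0.03 0.17 0.01] 0.6313095460841008 10.3167
```

Request:
arm_command --series "-0.006 0 0.0015 0;-0.012 0 0.0015 0;-0.018 0 0.0015 0;-0.022 0 0.0015 0;-0.025 0 0.0015 0;-0.028 0 0.0015 0;-0.030 0 0.0015 0;-0.032 0 0.0015 0;-0.034 0 0.0015 0;-0.036 0 0.0015 0;-0.036 0 0.0015 0"

```text
time_s: 11.23
ee_pos: [0.6052, 0.0908, 0.0627]
tool_rot: [0.991, -0.132, -0.0, -0.0]
contact_force: [0.1, -0.4, -2.9]
finger_gap: 0.629
finger_force: 30.0
```

```bash
python3 -c "
from h import *;bal()"
```

```text
bx 0.0284 by 0.0011 wbot 0.0917 Fx 0.2 Fy -0.3 Fz -2.9 -15.193301045711506 tq [ 0.    0.14 -0.02] 0.6289868348895149 11.2333
```

Request:
arm_command --series "-0.002 0 0 0;-0.004 0 0 0;-0.006 0 0 0;-0.008 0 0 0;-0.010 0 0 0;-0.012 0 0 0;-0.012 0 0 0"

```text
time_s: 11.82
ee_pos: [0.5935, 0.094, 0.0628]
tool_rot: [0.991, -0.132, -0.0, -0.0]
contact_force: [0.7, 0.1, -2.2]
finger_gap: 0.63
finger_force: 30.0
```

```bash
python3 -c "
from h import *;bal()"
```

```text
bx 0.0163 by 0.0011 wbot 0.0918 Fx 0.6 Fy 0.3 Fz -2.2 -15.186999801997924 tq [-0.03  0.12 -0.01] 0.6302277208837076 11.8167
```

Request:
arm_command --series "-0.0015 0 0 0;-0.003 0 0 0;-0.0045 0 0 0;-0.006 0 0 0;-0.007 0 0 0;-0.008 0 0 0;-0.008 0 0 0"

```text
time_s: 12.4
ee_pos: [0.5861, 0.096, 0.0628]
tool_rot: [0.991, -0.132, -0.0, -0.0]
contact_force: [1.1, 1.0, -2.6]
finger_gap: 0.629
finger_force: 30.0
```

```bash
python3 -c "
from h import *;bal()"
```

```text
bx 0.0086 by 0.0011 wbot 0.0918 Fx 0.8 Fy 1.2 Fz -2.6 -15.19332336544892 tq [ 0.03  0.14 -0.06] 0.6289797210455534 12.4
```

Request:
arm_command --series "-0.001 0 0 0;-0.002 0 0 0;-0.003 0 0 0;-0.003 0 0 0"

```text
time_s: 12.73
ee_pos: [0.5832, 0.0969, 0.0628]
tool_rot: [0.991, -0.132, -0.0, -0.0]
contact_force: [0.1, -0.4, -2.5]
finger_gap: 0.627
finger_force: 30.0
```

```bash
python3 -c "
from h import *;bal()"
```

```text
bx 0.0056 by 0.0012 wbot 0.0918 Fx 0.2 Fy -0.4 Fz -2.5 -15.188750792088868 tq [0.01 0.17 0.01] 0.6271964634671593 12.7333
```

Request:
arm_command --series "-0.001 0 0 0;-0.002 0 0 0;-0.003 0 0 0;-0.003 0 0 0"

```text
time_s: 13.07
ee_pos: [0.5812, 0.0974, 0.0629]
tool_rot: [0.991, -0.132, 0.001, 0.0]
contact_force: [1.5, -0.7, -3.4]
finger_gap: 0.631
finger_force: 30.0
```

```bash
python3 -c "
from h import *;bal()"
```

```text
bx 0.0036 by 0.0012 wbot 0.0919 Fx 1.6 Fy -0.3 Fz -3.4 -15.187436934589847 tq [-0.1  -0.13  0.07] 0.6306065023392368 13.0667
```

Possible contact at bx≈3.6 mm. Pressing on 1 mm.

Request:
arm_command --series "-0.0005 0 0 0;-0.001 0 0 0;-0.001 0 0 0;-0.001 0 0 0"

```text
time_s: 13.4
ee_pos: [0.5811, 0.0975, 0.063]
tool_rot: [0.991, -0.132, 0.001, 0.0]
contact_force: [5.0, -1.4, -4.8]
finger_gap: 0.627
finger_force: 30.0
```

```bash
python3 -c "
from h import *;bal()"
```

```text
bx 0.0034 by 0.0012 wbot 0.0920 Fx 5.2 Fy -0.0 Fz -4.8 -15.192695894612676 tq [-0.3  -0.82  0.06] 0.6273274638194297 13.4
```

Request:
arm_command --series "-0.0005 0 0 0;-0.0005 0 0 0;-0.0005 0 0 0;-0.0005 0 0 0"

```text
time_s: 13.73
ee_pos: [0.581, 0.0975, 0.063]
tool_rot: [0.991, -0.132, 0.002, 0.0]
contact_force: [5.8, -1.7, -5.6]
finger_gap: 0.631
finger_force: 30.0
```

```bash
python3 -c "
from h import *;bal()"
```

```text
bx 0.0033 by 0.0012 wbot 0.0920 Fx 6.0 Fy -0.1 Fz -5.6 -15.18973534755903 tq [-0.3  -0.93 -0.01] 0.6310035711795766 13.7333
```

Stem felt with a steady 6 N for over 0.3 s. Now I'll back off 4.3 mm to centre the stem in the hole and turn in steps while watching the forces.

Request:
arm_command --series "0.002 0 0 0;0.004 0 0 0;0.0043 0 0 0;0.0043 0 0 0;0.0043 0 0 -0.08;0.0043 0 0 -0.16;0.0043 0 0 -0.24;0.0043 0 0 -0.3;0.0043 0 0 -0.3"

```text
time_s: 14.48
ee_pos: [0.5823, 0.0971, 0.0626]
tool_rot: [1.0, 0.018, -0.001, -0.0]
contact_force: [0.6, 0.3, -1.8]
finger_gap: 0.63
finger_force: 30.0
```

```bash
python3 -c "
from h import *;bal()"
```

```text
bx 0.0046 by 0.0011 wbot 0.0916 Fx 0.5 Fy 0.5 Fz -1.8 2.051001553957122 tq [-0.04  0.17 -0.04] 0.6303066649822684 14.4833
```

Request:
arm_command --series "0.0007 0.0002 0 -0.08;0.0007 0.0002 0 -0.16;0.0007 0.0002 0 -0.24;0.0007 0.0002 0 -0.32;0.0007 0.0002 0 -0.4;0.0007 0.0002 0 -0.4"

```text
time_s: 14.98
ee_pos: [0.5833, 0.0968, 0.0627]
tool_rot: [0.976, 0.216, -0.001, -0.0]
contact_force: [0.1, -0.2, -2.7]
finger_gap: 0.632
finger_force: 30.0
```

```bash
python3 -c "
from h import *;bal()"
```

```text
bx 0.0057 by 0.0011 wbot 0.0917 Fx 0.2 Fy -0.2 Fz -2.7 24.90009920207132 tq [ 0.01  0.15 -0.01] 0.6318966231102277 14.9833
```

Request:
arm_command --series "0 0 0 -0.08;0 0 0 -0.16;0 0 0 -0.24;0 0 0 -0.32;0 0 0 -0.4;0 0 0 -0.4"

```text
time_s: 15.48
ee_pos: [0.5834, 0.0969, 0.0627]
tool_rot: [0.914, 0.405, -0.0, -0.0]
contact_force: [-1.0, -0.3, -1.7]
finger_gap: 0.63
finger_force: 30.0
```

```bash
python3 -c "
from h import *;bal()"
```

```text
bx 0.0058 by 0.0012 wbot 0.0917 Fx -0.9 Fy -0.5 Fz -1.7 47.730360950119056 tq [-0.03  0.17  0.02] 0.6300106326504497 15.4833
```

Request:
arm_command --series "0 0 0 -0.08;0 0 0 -0.16;0 0 0 -0.24;0 0 0 -0.32;0 0 0 -0.4;0 0 0 -0.47;0 0 0 -0.47;0 0 0.001 -0.47;0 0 0.002 -0.47;0 0 0.002 -0.47;0 0 0.002 -0.47"

```text
time_s: 16.4
ee_pos: [0.5833, 0.0969, 0.0606]
tool_rot: [0.795, 0.606, -0.0, -0.001]
contact_force: [-1.9, 2.0, -1.3]
finger_gap: 0.629
finger_force: 30.0
```

```bash
python3 -c "
from h import *;bal()"
```

```text
bx 0.0057 by 0.0013 wbot 0.0896 Fx -2.3 Fy 1.4 Fz -1.3 74.67069685367169 tq [ 0.32  0.43 -0.01] 0.628645008102615 16.4
```

Request:
arm_command --series "0.0003 -0.0006 0 0;0.0003 -0.0006 0.0005 0;0.0003 -0.0006 0.001 0;0.0003 -0.0006 0.001 0"

```text
time_s: 16.73
ee_pos: [0.5834, 0.097, 0.0597]
tool_rot: [0.795, 0.607, -0.0, -0.0]
contact_force: [-0.6, 1.3, -1.5]
finger_gap: 0.634
finger_force: 30.0
```

```bash
python3 -c "
from h import *;bal()"
```

```text
bx 0.0057 by 0.0014 wbot 0.0887 Fx -0.9 Fy 1.1 Fz -1.5 74.74583214306847 tq [ 0.15  0.43 -0.02] 0.6338129462427876 16.7333
```

Request:
arm_command --series "0.0003 -0.0002 0.0004 0;0.0003 -0.0002 0.0008 0;0.0003 -0.0002 0.0012 0;0.0003 -0.0002 0.0012 0"

```text
time_s: 17.07
ee_pos: [0.5835, 0.0972, 0.059]
tool_rot: [0.795, 0.607, 0.0, 0.0]
contact_force: [-2.1, 0.5, 2.7]
finger_gap: 0.629
finger_force: 30.0
```

```bash
python3 -c "
from h import *;bal()"
```

```text
bx 0.0058 by 0.0016 wbot 0.0880 Fx -2.1 Fy -0.1 Fz 2.7 74.76319329072565 tq [-0.03  0.58 -0.07] 0.6291339817547426 17.0667
```

Weight rests on the ring (Fz rose to +2.7 N at 88 mm). Releasing gently.

Request:
arm_command --series "0 0 -0.0006 0;0 0 -0.0006 0;0 0 -0.0006 0" --squeeze 3

```text
time_s: 17.32
ee_pos: [0.5834, 0.0973, 0.059]
tool_rot: [0.795, 0.607, -0.0, 0.0]
contact_force: [-2.7, 0.1, -1.5]
finger_gap: 0.637
finger_force: 3.0
```

Request:
arm_command --series "0 0 0 0;0 0 0 0;0 0 0 0;0 0 0 0;0 0 0 0;0 0 0 0" --fingers 0.8

```text
time_s: 17.82
ee_pos: [0.5836, 0.0975, 0.0593]
tool_rot: [0.795, 0.607, 0.0, 0.0]
contact_force: [0.0, 0.1, -0.1]
finger_gap: 0.801
finger_force: 0.0
```

```bash
python3 -c "
from h import *;bal()"
```

```text
bx 0.0059 by 0.0019 wbot 0.0883 Fx 0.0 Fy 0.1 Fz -0.1 74.75876503525116 tq [-0.08  0.04  0.03] 0.8010998927202193 17.8167
```

Released with no force on the tool. Straight up, then move the arm aside to look.

Request:
arm_command --series "0 0 -0.005 0;0 0 -0.015 0;0 0 -0.03 0;0 0 -0.06 0;0 0 -0.1 0;0 0 -0.14 0;0 0 -0.15 0;0 0 -0.15 0"

```text
time_s: 18.48
ee_pos: [0.5862, 0.0976, 0.2144]
tool_rot: [0.795, 0.607, 0.004, 0.003]
contact_force: [-0.2, 0.5, -0.8]
finger_gap: 0.802
finger_force: 0.0
```

Request:
arm_command --series "0.04 -0.01 0 0;0.08 -0.02 0 0;0.12 -0.04 0 0;0.16 -0.06 0 0;0.2 -0.08 0 0;0.24 -0.1 0 0;0.26 -0.12 0 0;0.26 -0.12 0 0;0.26 -0.12 0 0;0.26 -0.12 0 0"

```text
time_s: 19.32
ee_pos: [0.5353, 0.379, 0.2076]
tool_rot: [0.794, 0.607, -0.001, 0.0]
contact_force: [-0.5, -0.9, 0.2]
finger_gap: 0.797
finger_force: 0.0
```

Run:
```python
from h import *;from plant import *
T,S=get_image('top'),get_image('scene')
print(state()['ee_pos'],state()['contact_force'])
print(ringfit(T,PC,.102,.03,.014,.026),ringfit(T,(.5775,.0972),.102,.03,.02,.028))
c,r,y,_=ringfit(T,PC,.102,.03,.014,.026); print('bal',(c-PC)@BX,(c-PC)@BYv,'slot rel',y+15.2)
uv=proj(S,(.5775,.0972,.09))[0].astype(int)
Q=cv2.resize(S['image'][uv[1]-28:uv[1]+28,uv[0]-28:uv[0]+28],(390,390),interpolation=cv2.INTER_CUBIC)
cv2.imwrite('pics/g5.png',np.hstack([ortho(T,*PC,.102,.06,.12/390),Q]))
```

```text
[0.53619199 0.3782112  0.2084355 ] [-0.0597382  -1.06324183 -0.70810234]
(array([0.58127339, 0.09588926]), 0.03237160339355469, np.float64(0.0), np.float32(0.0)) (array([0.58127339, 0.09588926]), 0.03237160339355469, np.float64(0.0), np.float32(0.0))
bal 0.003985043125689087 -0.0002755402643733411 slot rel 15.2
```

View pics/g5.png

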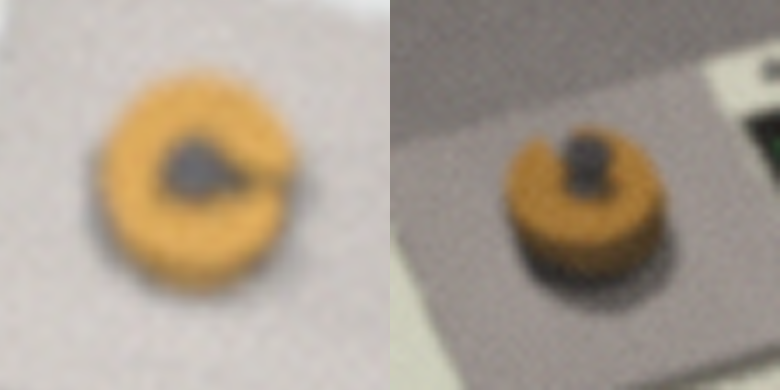

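The weight lies flat on the ring with the stem through its hole. In the left tile its slot points right, towards (285,180), which is balance −y. Handing in.

```bash
python3 -c "
from plant import *
print(hand_in())"
```

```text
the job is handed in; nothing more can be done
None
```

I handed the job in: the larger weight lies flat on the lower one, turned about a quarter turn with its slot to balance −y. I pressed the stem against the slot's inner end at about 6 N before turning. I did not measure the lower weight again at the end. The reported TCP height read about 31 mm lower than the real fingertips, so I set heights from the camera and from touching the bench, which loaded the fingertips to about 29 N once.

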